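# Slide the second slotted weight onto the check-weight carrier

### The arm

A 6-joint arm with a two-finger parallel gripper is mounted at the origin on a cart in front of the work surface, level with it; the furniture and walls round the work are solid. World frame = base frame: x ahead of the robot, y to its left, z up, the work surface at z = 0. Lengths are in mm, angles in rad, forces in N, time in s.
With the tool pointing down it reaches from about 400 to 925 mm from the base axis. Payload 12.5 kg.
Tool frame: the origin (TCP) lies at the very end of the fingers, on their centre line; the grasp point (between the pads) lies 19 mm behind it; z points along the fingers, y is the line along which they close (so a half turn about z gives the same grasp; the last joint's range is limited). The gripper opens to 95 mm and grips with 3 to 60 N. Pads are 20 mm wide; open, the fingers measure 119 mm over their backs; the gripper's body (75 mm by 180 mm) begins 59 mm behind the grasp point.
Start: joints at [-1.302, 0.491, 1.559, -0, 1.092, -0.106], TCP at [228.828, -581.622, 214.661] pointing down, gripper open.
Joint ranges: [-3.1, 3.1], [-0.84, 2.19], [0.05, 2.79], [-1.13, 4.28], [0.06, 2.93], [-2.69, 2.69]. Speed limits (rad/s): [2.22, 2.22, 2.79, 3.14, 3.14, 3.14].

### API

Orientations are given as a unit quaternion [x, y, z, w].
In Python, from station import robot gives the robot as it stands.
- The arm moves only by the shell command python3 -m creep 'ROWS' [OPENING] [FORCE]. ROWS is JSON, a list of rows, each an object with "xyz": the shift along the world's x, y, z in cm, a list of three; "spin": the turn about the world's z in degrees. A call has 1 to 10 rows; each row shifts and turns the commanded pose from where the row before left it; what a row does not reach is not made up. A row lasts 1/12 s, in which the tool goes at most 41.7 mm and 7.16 degrees, less where a joint would pass 70% of its speed; a pose out of reach is approached as far as the arm can. A call is refused whole if a number of a shift passes 4.17 or a number of a turn 7.16, either way. A call with a gripper value outside its range is refused whole. OPENING is the closure, from 0 (fully open) to 1 (shut), set as the call begins (- or left out, the last holds). The fingers move at their own pace and stop on an object; FORCE is the grip in N (left out, the last holds). Time passes only in rows, so rows that do not move let the fingers close. It gives the time, the measured TCP pose, the force, the opening and the grip force at its end, in the units of the state.
- robot.state(): the state, without advancing time (a new reading comes with each control period).
- robot.capture(name): name is "scene" or "top"; returns a dict with "color" (480x640x3 uint8, red, green, blue), "z_map" (480x640 float32, mm along the optical axis (not along the pixel's ray), 0 where there is no reading), "K" (3x3 intrinsics, pixels), "rvec" (rotation vector, rad) and "tvec" (3), from world to camera coordinates, as OpenCV has them. Camera axes: x right, y down, z forward; pixel columns grow to the right and rows downward; lengths in mm; the calibration is good to about 2 mm. A picture is of the moment at which its call begins.
- robot.sign_off(): hands the job in; it is judged then, once.
The state is a dict: "clock": time; "joint_pos": joint angles; "joint_velocities": joint speeds; "joint_torque": joint torques, N m; "tool_pos": TCP position; "eef_rot": TCP orientation; "force": force on the tool from outside, world axes, zero at the start; "moment": the same for the moment, N m; "gripper_width": opening from 0.0 (shut) to 1.0 (fully open); "finger_force": force on a finger pad.
Only numpy, scipy, OpenCV 4.12 (cv2) and the standard library are available. Lean on these libraries where they do the work, as an engineer would, in place of code of your own. Each camera call takes 0.05 s, during which the arm holds its last target. There are 200 camera calls.

### The job

Slide the large loose slotted weight sideways onto the stem of the weight carrier, under the knob, so that its slot faces the opposite way to the slot of the weight already there. The stem stands some millimetres off the middle of the foot, so feel for it: press the closed end of the slot home against the stem with a light steady push of about 10 N for a moment, never pushing the stem with more than 18 N or the carrier any way with more than 25 N. Leave the weight lying flat on the lower one, centred on the stem and let go, and do not disturb the small weight or the other loose things.

Things in the scene. Friction and masses are not known exactly. Their poses are not given: they have to be found in the camera images.
- carrier: Weight carrier fixed on the counter: round grey foot (diameter 110, 8 mm high), upright rigid steel stem (diameter 8), knob on top (diameter 18, 50 to 60 mm above the counter). A dark steel slotted weight like the large loose one (60 x 16 mm) is fixed on the stem, 8 to 24 mm above the counter; its slot opens along the carrier's -x. Origin: centre of the foot's underside.
- seat (a point): Point 24 mm above the foot's centre, at the height of the lower weight's top; axes as the carrier's. The second weight's underside ends here, its slot opening along +x (it travels along +x). The gap up to the knob is 26 mm. The stem with its lower weight is set off this centre by an unknown amount that differs each time: up to 10 mm along x and up to 6 mm along y.
- weight: The large loose slotted weight: plain dark steel disc, diameter 60, 16 mm thick, about 0.28 kg, flat on the counter. Origin: centre of its underside, z up. A 10 mm wide slot runs from its centre to the rim along its +x; closed end half round, radius 5 about the centre; from 10 mm out the mouth flares to 26 mm at the rim. Two gripping flats, 52 mm apart, 30 mm long, at its +y and -y sides.
- weight_mouth (a point): Middle of the slot's mouth at the rim of the large loose weight: 30 mm from its centre along its +x axis, 8 mm above its underside.
- small_weight: A smaller loose slotted weight of the same form, diameter 42, 10 mm thick: a bystander, leave it alone. Origin: centre of its underside.
- petri_dish: Bystander: round petri dish, diameter 90, 14 mm high. Origin: centre of its underside.
- specimen_cup: Bystander: white specimen cup with lid, diameter 63, 69 mm high. Origin: centre of its underside.
- oil_bottle: Bystander: small brown bottle with a black cap, diameter 28, 59 mm high. Origin: centre of its underside.
- slides_pack: Bystander: small white box 32 x 82 x 27 mm (x, y, z). Origin: centre of its underside.
Things that resemble listed ones, but are neither listed nor needed, are in the scene too. Leave any purple look-alike of the carrier alone.

How it is judged:
By the outcome, as a careful person would: the job done as asked, in the order asked, and still so for the second after the job is handed in, with the robot touching nothing.
It also fails if it takes over 72 s, if anything falls off the work surface, if the arm or the gripper's body presses on something with over 40 N, if the wrist force passes 120 N, or if a joint passes its speed limit or range.

## Working session

There is one attempt and no reset: what is moved stays moved. The work goes in short steps, Python scripts to look and compute and a shell command to move; the robot and the scene stay as the last step left them, time stands still between calls to the robot, and variables do not carry over. Pictures are saved under pics/ and viewed, at most 10 in all, crops included, and the job is handed in when it is done.

```bash
mkdir -p pics; ls; cat > h.py <<'E'
import numpy as np, cv2
from station import robot
def cap(n):
    c=robot.capture(n); R=cv2.Rodrigues(np.array(c["rvec"],float))[0]; return c,R,np.array(c["tvec"],float).ravel(),np.array(c["K"],float)
def ray(c3,u,v,z):
    c,R,t,K=c3; d=R.T@np.linalg.inv(K)@np.array([u,v,1.]); o=-R.T@t; return o+d*(z-o[2])/d[2]
def world(c3):
    c,R,t,K=c3; v,u=np.mgrid[0:480,0:640]; z=c["z_map"]
    p=np.stack([(u-K[0,2])/K[0,0]*z,(v-K[1,2])/K[1,1]*z,z],-1); return (p-t)@R
E
python3 - <<'E'
from h import *
for n in("scene","top"):
    c=cap(n); cv2.imwrite(f"pics/{n}0.png",c[0]["color"][...,::-1]); print(n,-c[1].T@c[2],c[3][0,0],c[1][2]); 
print(robot.state())
E
```

```text
pics
scene [-422.45213059  156.26332723 1034.70193441] 618.887177384608 [ 0.68348507 -0.10996637 -0.72163395]
top [ 328.79590283   24.15433642 1362.17536732] 610.4536704988512 [ 1.53910811e-01  7.28334331e-05 -9.88084742e-01]
{'clock': 0.1, 'joint_pos': array([-1.30162449e+00,  4.91475086e-01,  1.55935958e+00, -8.04152361e-06,
        1.09171062e+00, -1.05580927e-01]), 'joint_velocities': array([-3.22377105e-05, -2.59375762e-03, -1.57953517e-03, -7.78095083e-04,
        1.22700874e-03, -2.92395571e-03]), 'joint_torque': array([ 1.96361187e-03, -6.13622475e+01, -2.58606684e+01,  6.93929521e-02,
        4.69911215e-02, -2.39145680e-05]), 'tool_pos': array([ 228.75243387, -581.41421153,  214.14518145]), 'eef_rot': array([ 9.82495891e-01,  1.86283645e-01, -4.24724704e-05, -4.74433678e-04]), 'force': array([ 0.15487828,  1.03151194, -0.30939557]), 'moment': array([ 0.02860924, -0.00366617,  0.0148248 ]), 'finger_force': 0.0, 'gripper_width': 1.0011005511264408}
```

View pics/top0.png

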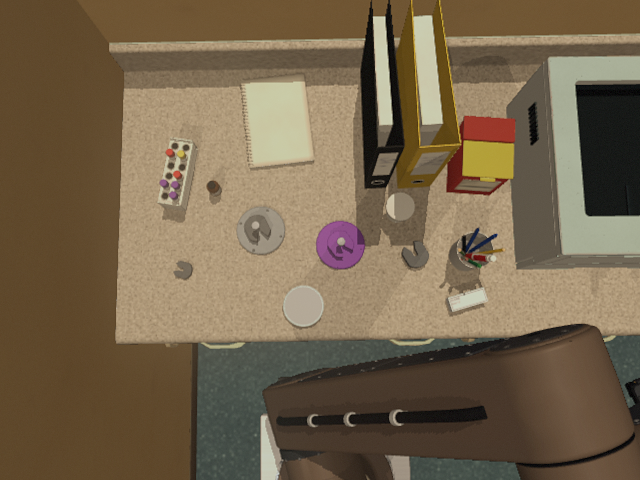

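View pics/scene0.png

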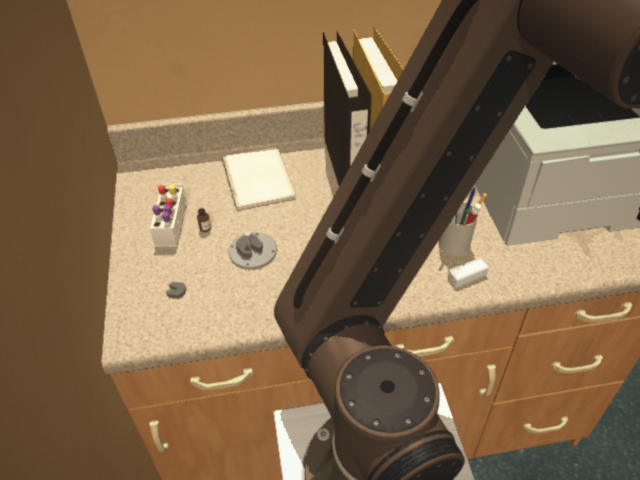

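Top view: the carrier candidates are the grey one at (261,231) and the purple look-alike at (340,245). I take the grey one. Loose weights are at (415,255), which looks larger, and (183,270), which looks smaller. I'll confirm with sizes and one crop.

```bash
python3 - <<'E'
from h import *
c=cap("top"); im=c[0]["color"][...,::-1]; W=world(c)
f=lambda a,b,s:cv2.resize(im[b-s:b+s,a-s:a+s],(390,390),interpolation=cv2.INTER_CUBIC)
cv2.imwrite("pics/crop.png",np.hstack([f(261,231,32),f(415,255,32)]))
g=im.max(2)
def comp(u,v,r,m):
    k=np.zeros((480,640),np.uint8); cv2.circle(k,(u,v),r,255,-1); return m.astype(np.uint8)&k
for n,u,v,z in(("large",415,255,16),("small",183,270,10)):
    m=comp(u,v,22,((W[...,2]>4)&(W[...,2]<30)|(g<85))*255)
    q=max(cv2.findContours(m,0,1)[0],key=cv2.contourArea).reshape(-1,2)
    p=np.array([ray(c,a,b,z) for a,b in q])[:,:2].astype(np.float32)
    (cx,cy),r=cv2.minEnclosingCircle(p); M=cv2.moments(p.reshape(-1,1,2)); g0=np.array([M['m10'],M['m01']])/M['m00']
    print(n,cx,cy,r,"slot dir deg",np.degrees(np.arctan2(cy-g0[1],cx-g0[0])),"z",np.median(W[v-3:v+3,u-8:u-4,2]))
# carrier foot
hsv=cv2.cvtColor(im,cv2.COLOR_BGR2HSV)
m=comp(261,231,36,((hsv[...,1]<45))*255); m=cv2.morphologyEx(m,cv2.MORPH_OPEN,np.ones((3,3)))
q=max(cv2.findContours(m,0,1)[0],key=cv2.contourArea).reshape(-1,2)
p=np.array([ray(c,a,b,8) for a,b in q])[:,:2].astype(np.float32); print("foot",cv2.minEnclosingCircle(p),cv2.fitEllipse(p))
print("knob z",[(a,b,W[b,a].round(0)) for a,b in((255,226),(256,225),(254,228))])
for n,u,v,z in(("purple",340,245,8),("petri",303,306,14),("cup",400,206,69),("slides",467,300,27),("bottle",214,187,59),("pens",475,250,90)): print(n,ray(c,u,v,z).round(0))
E
```

```text
large 491.78790283203125 -186.83737182617188 32.14934539794922 slot dir deg 20.002366722498518 z 15.473216394535523
small 466.82696533203125 331.4674987792969 21.178363800048828 slot dir deg 72.90720624942077 z 1.052159558430103
foot ((565.4253540039062, 168.87562561035156), 7.47454833984375) ((565.5075073242188, 168.76808166503906), (12.196245193481445, 14.584318161010742), 83.91329956054688)
knob z [(255, 226, array([554., 164.,  60.])), (256, 225, array([556., 162.,  60.])), (254, 228, array([550., 166.,  59.]))]
purple [517. -21.   8.]
petri [382.  64.  14.]
cup [ 591. -150.   69.]
slides [ 388. -294.   27.]
bottle [642. 254.  59.]
pens [ 490. -301.   90.]
```

View pics/crop.png

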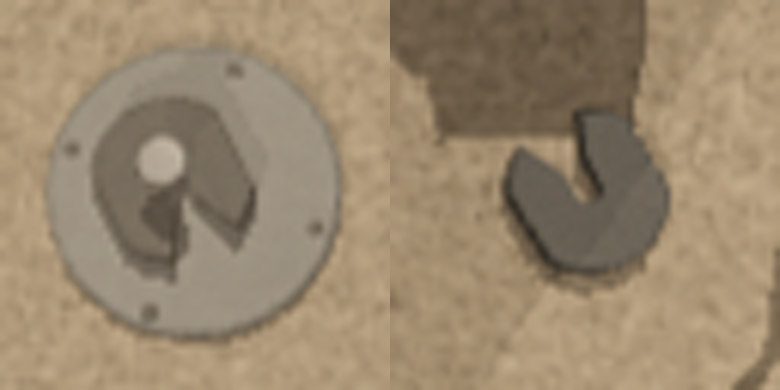

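The crop shows the grey carrier with its lower weight's slot pointing down and right, and the knob at about px (255.4,225.1). The foot's four holes sit at 45° to the carrier's axes. The right half is the larger loose weight, slot pointing up and left. It fits diameter 60 and z 16, so it's the one meant. Next I refine the poses and check clearance for the gripper body.

```bash
cat >> h.py <<'E'
def blob(c,u,v,r,extra=None):
    im=c[0]["color"]; s=cv2.cvtColor(im,cv2.COLOR_RGB2HSV)[...,1]; k=np.zeros((480,640),np.uint8); cv2.circle(k,(u,v),r,1,-1)
    th,_=cv2.threshold(s[k>0].reshape(-1,1),0,255,cv2.THRESH_OTSU); m=((s<=th)&(k>0)).astype(np.uint8)
    q=max(cv2.findContours(m,0,1)[0],key=cv2.contourArea); return th,m,q.reshape(-1,2)
E
python3 - <<'E'
from h import *
c=cap("top"); W=world(c); P=lambda q,z:np.array([ray(c,a,b,z) for a,b in q])[:,:2].astype(np.float32)
th,m,q=blob(c,261,231,34); p=P(q,8); h=cv2.convexHull(p); F=cv2.fitEllipse(h); print("foot",th,F); 
ff=np.array(F[0])
for a,b in((235,70),(72,150),(316,228),(150,312)):
    d=ray(c,229+a*64/390-.4,199+b*64/390-.4,8)[:2]-ff; print("hole",np.hypot(*d),(np.degrees(np.arctan2(d[1],d[0]))-45)%90)
k=ray(c,229+161*64/390-.4,199+159*64/390-.4,60)[:2]; print("stem",k); d=k-ff
y=np.radians(26.5); print("offset in carrier",d@[np.cos(y),np.sin(y)],d@[-np.sin(y),np.cos(y)])
th,m,q=blob(c,415,255,20); p=P(q,14); print("large",th,cv2.minEnclosingCircle(p),cv2.minAreaRect(p))
p3=P(q,16).reshape(-1,1,2);M=cv2.moments(p3); print("centroid",M['m10']/M['m00'],M['m01']/M['m00'],M['m00'])
for a,b in((520,150),(577,112),(588,200)): print(ray(c,383+(a-390)*64/390-.4,223+b*64/390-.4,16))
C=np.array([491,-186]);y=np.radians(30);ex=np.array([np.cos(y),np.sin(y)]);ey=np.array([-ex[1],ex[0]])
d=W[...,:2]-C; X=d@ex;Y=d@ey; s=(abs(X)<70)&(abs(Y)<150)&(W[...,2]>55)&(W[...,2]<400)
for i in range(-70,70,20):
  for j in range(-150,150,25):
    t=s&(X>=i)&(X<i+20)&(Y>=j)&(Y<j+25)
    if t.sum()>2: print(i,j,"zmax",W[t][:,2].max().round(),t.sum())
E
```

```text
foot 62.0 ((554.1484375, 157.4865264892578), (107.49110412597656, 108.50662231445312), 152.64215087890625)
hole 47.52074568989549 26.086522689379805
hole 47.69807573684546 25.541542902588034
hole 47.41181083805554 26.72975591859324
hole 47.81586174463496 25.25836001093859
stem [556.97258901 163.97326394]
offset in carrier 5.421798288710603 4.5450740103884435
large 65.0 ((493.4913330078125, -186.75973510742188), 29.98133087158203) ((491.689208984375, -187.9544677734375), (54.65434265136719, 51.997894287109375), 29.674358367919922)
centroid 489.81448248481263 -188.70620470484758 1955.9487764581572
[ 508.03736693 -162.50951507   16.        ]
[ 521.6822985  -183.87079811   16.        ]
[ 489.24255086 -186.55919793   16.        ]
-70 -150 zmax 144.0 86
-70 -125 zmax 118.0 63
-70 -100 zmax 79.0 14
-70 -75 zmax 142.0 72
-50 -150 zmax 138.0 62
-50 -125 zmax 122.0 53
-50 -100 zmax 114.0 34
-50 -75 zmax 153.0 68
-30 -125 zmax 145.0 53
-30 -100 zmax 141.0 36
-30 -75 zmax 95.0 9
```

Poses found:
- **Carrier:** foot centre (554,157.5), yaw about 26°. The stem is near (557,164), which is inside the stated offset range.
- **Weight:** centre (493.3,-187), yaw 29.7°, 52 across the flats as given.

Pens up to 150 mm high stand where the 180 mm gripper body would go if I gripped the flats here. So I'll first grip it along its x-axis, drag it into the open, then regrasp on the flats.

```bash
python3 -m creep '[{"xyz":[0.7,2.8,0],"spin":-5},{"xyz":[0.7,2.8,0],"spin":-5},{"xyz":[0.7,2.8,0],"spin":-5},{"xyz":[0.7,2.8,0],"spin":-5},{"xyz":[0.7,2.8,0],"spin":-5},{"xyz":[0.7,2.8,0],"spin":-5},{"xyz":[0.7,2.8,0],"spin":-5},{"xyz":[0.7,2.8,0],"spin":-5},{"xyz":[0.7,2.8,0],"spin":-5},{"xyz":[0.7,2.8,0],"spin":-5}]' 0 25
python3 -m creep '[{"xyz":[1.9,1.1,0],"spin":-3.2},{"xyz":[1.9,1.1,0],"spin":-3.2},{"xyz":[1.9,1.1,0],"spin":-3.2},{"xyz":[1.9,1.1,0],"spin":-3.2},{"xyz":[1.9,1.1,0],"spin":-3.2},{"xyz":[1.9,1.1,0],"spin":-3.2},{"xyz":[1.9,1.1,0],"spin":-3.2},{"xyz":[1.9,1.1,0],"spin":-3.2},{"xyz":[1.9,1.1,0],"spin":-3.2},{"xyz":[1.9,1.1,0],"spin":-3.2}]'
cat >> h.py <<'E'
def st():
    s=robot.state(); x,y,z,w=s["eef_rot"]; print("t",round(s["clock"],2),"pos",np.round(s["tool_pos"],1),"close-line",round(np.degrees(2*np.arctan2(y,x))-90,1),"F",np.round(s["force"],1),"M",np.round(s["moment"],2),"g",round(s["gripper_width"]*95,1),round(float(s["finger_force"]),1))
E
python3 - <<'E'
from h import *
st()
c=cap("scene"); cv2.imwrite("pics/s1.png",c[0]["color"][...,::-1][100:420,240:600].repeat(2,0).repeat(2,1)[:600])
E
```

```text
clock: 1.03
tool_pos: [298.9, -300.2, 214.6]
eef_rot: [0.969, -0.249, 0.0, 0.0]
force: [1.7, 0.4, 0.5]
gripper_width: 0.998
finger_force: 0.0
clock: 1.87
tool_pos: [489.7, -190.9, 214.6]
eef_rot: [0.863, -0.505, -0.0, 0.0]
force: [-0.4, -0.2, 0.7]
gripper_width: 1.0
finger_force: 0.0
t 1.87 pos [ 489.7 -190.9  214.6] close-line -150.7 F [-0.4 -0.2  0.7] M [ 0.07  0.06 -0.  ] g 95.0 0.0
```

View pics/s1.png

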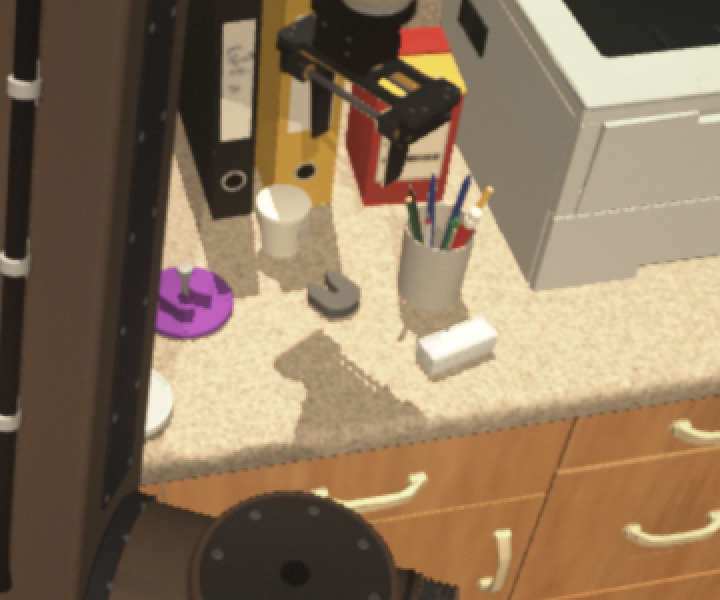

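The gripper's long axis runs along its closing line and clears the pens to its side. The weight is at crop px (333,295). Going down in steps while watching the force.

```bash
python3 -m creep '[{"xyz":[-0.1,0.3,-3]},{"xyz":[0,0,-3]},{"xyz":[0,0,-3]},{"xyz":[0,0,-3]},{"xyz":[0,0,-2]},{"xyz":[0,0,-1]},{"xyz":[0,0,-1]},{"xyz":[0,0,0]}]' && python3 -m creep '[{"xyz":[0,0,-1]},{"xyz":[0,0,-1]},{"xyz":[0,0,-1]},{"xyz":[0,0,0]}]'; python3 -c "
from h import *
st()"
```

```text
t 1.92 pos [ 492.2 -189.7  214.6] close-line -150.9 F [-0.5  0.7 -1.7] M [ 0.19  0.02 -0.01] g 95.3 0.0invalid input at $[0]: expected keys xyz, spin
```

```bash
python3 -m creep '[{"xyz":[-0.1,0.3,-3],"spin":0},{"xyz":[0,0,-3],"spin":0},{"xyz":[0,0,-3],"spin":0},{"xyz":[0,0,-3],"spin":0},{"xyz":[0,0,-2],"spin":0},{"xyz":[0,0,-1],"spin":0},{"xyz":[0,0,-0.5],"spin":0},{"xyz":[0,0,0],"spin":0}]' && python3 -m creep '[{"xyz":[0,0,-1],"spin":0},{"xyz":[0,0,-1],"spin":0},{"xyz":[0,0,-1],"spin":0},{"xyz":[0,0,0],"spin":0}]'; python3 -c "
from h import *
st()"
```

```text
clock: 2.58
tool_pos: [487.7, -188.7, 59.3]
eef_rot: [0.864, -0.504, -0.0, 0.0]
force: [0.8, 0.0, -0.1]
gripper_width: 1.005
finger_force: 0.0
clock: 2.92
tool_pos: [487.2, -188.3, 28.1]
eef_rot: [0.864, -0.504, -0.001, 0.0]
force: [-0.2, 0.1, 0.4]
gripper_width: 1.001
finger_force: 0.0
t 2.92 pos [ 487.2 -188.3   28.1] close-line -150.5 F [-0.2  0.1  0.4] M [ 0.17  0.03 -0.02] g 95.1 0.0
```

```bash
python3 -m creep '[{"xyz":[0.1,0,-0.8],"spin":0},{"xyz":[0,0,-0.8],"spin":0},{"xyz":[0,0,-0.8],"spin":0},{"xyz":[0,0,0],"spin":0},{"xyz":[0,0,0],"spin":0}]' && python3 -m creep '[{"xyz":[0,0,0],"spin":0},{"xyz":[0,0,0],"spin":0},{"xyz":[0,0,0],"spin":0},{"xyz":[0,0,0],"spin":0},{"xyz":[0,0,0],"spin":0},{"xyz":[0,0,0],"spin":0},{"xyz":[0,0,0],"spin":0},{"xyz":[0,0,0],"spin":0}]' 1 25
```

```text
clock: 3.33
tool_pos: [488.6, -188.5, 5.1]
eef_rot: [0.864, -0.504, -0.001, 0.0]
force: [-0.1, 0.0, -0.1]
gripper_width: 1.0
finger_force: 0.0
clock: 4.0
tool_pos: [488.8, -188.7, 5.8]
eef_rot: [0.864, -0.504, 0.0, 0.0]
force: [-0.3, -0.1, 0.7]
gripper_width: 0.53
finger_force: 23.8
```

Gripped at 50 mm, as predicted for the mouth wedge. Dragging it into the open, releasing, lifting and looking.

```bash
python3 -m creep '[{"xyz":[-0.4,0.8,0],"spin":0},{"xyz":[-0.4,0.8,0],"spin":0},{"xyz":[-0.4,0.8,0],"spin":0},{"xyz":[-0.4,0.8,0],"spin":0},{"xyz":[-0.4,0.8,0],"spin":0},{"xyz":[-0.4,0.8,0],"spin":0},{"xyz":[-0.4,0.8,0],"spin":0},{"xyz":[-0.4,0.8,0],"spin":0},{"xyz":[-0.4,0.8,0],"spin":0},{"xyz":[0,0,0],"spin":0}]' && python3 -m creep '[{"xyz":[0,0,0],"spin":0},{"xyz":[0,0,0],"spin":0},{"xyz":[0,0,0],"spin":0},{"xyz":[0,0,0],"spin":0},{"xyz":[0,0,0],"spin":0}]' 0 && python3 -m creep '[{"xyz":[0,0,1],"spin":0},{"xyz":[0,0,2],"spin":0},{"xyz":[0,0,3],"spin":0},{"xyz":[0,0,3],"spin":6},{"xyz":[0,0,2],"spin":6},{"xyz":[0,0,0],"spin":6},{"xyz":[0,0,0],"spin":6},{"xyz":[0,0,0],"spin":6},{"xyz":[0,0,0],"spin":6},{"xyz":[0,0,0],"spin":0}]'; python3 - <<'E'
from h import *
st()
c=cap("top"); cv2.imwrite("pics/t2.png",c[0]["color"][...,::-1][150:350,230:480].repeat(3,0).repeat(3,1))
E
```

```text
clock: 4.83
tool_pos: [451.7, -114.9, 5.7]
eef_rot: [0.864, -0.504, -0.001, 0.0]
force: [-0.3, 4.3, 6.2]
gripper_width: 0.533
finger_force: 26.5
clock: 5.25
tool_pos: [452.9, -116.9, 5.5]
eef_rot: [0.864, -0.504, -0.0, 0.0]
force: [-1.0, 0.2, 0.5]
gripper_width: 0.821
finger_force: 0.0
clock: 6.08
tool_pos: [452.8, -116.7, 116.4]
eef_rot: [0.978, -0.21, 0.0, 0.0]
force: [-0.5, -0.2, 0.0]
gripper_width: 1.0
finger_force: 0.0
t 6.08 pos [ 452.8 -116.7  116.4] close-line -114.3 F [-0.5 -0.2  0. ] M [ 0.08  0.03 -0.02] g 95.0 0.0
```

View pics/t2.png

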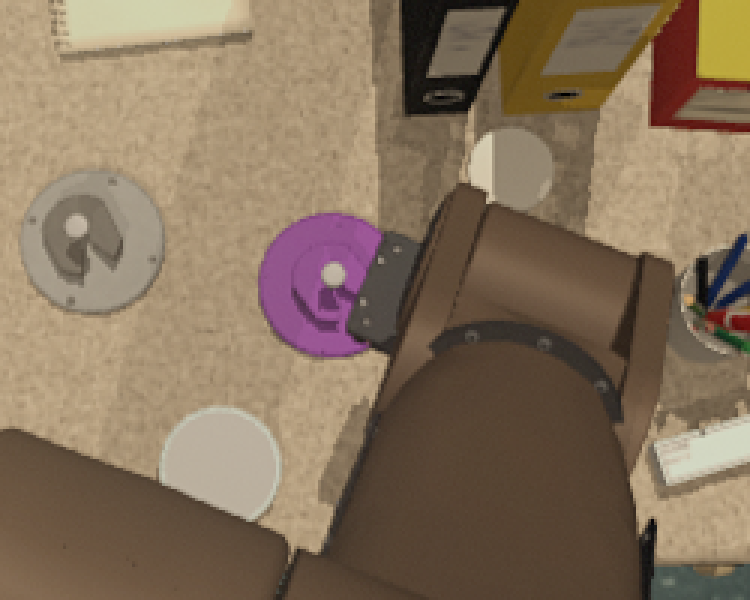

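The view is blocked by the arm, but the grip geometry (50.5 mm span) puts the weight's centre at about (457,-114.4), yaw 29.5°. This agrees with the camera measurement carried along. Everything else stands undisturbed. Now the regrasp on the flats.

```bash
python3 -m creep '[{"xyz":[0.4,0.2,0],"spin":6},{"xyz":[0,0,0],"spin":6},{"xyz":[0,0,0],"spin":6},{"xyz":[0,0,0],"spin":6},{"xyz":[0,0,0],"spin":6},{"xyz":[0,0,0],"spin":6},{"xyz":[0,0,-1],"spin":6},{"xyz":[0,0,-2],"spin":6},{"xyz":[0,0,-2],"spin":6},{"xyz":[0,0,-1],"spin":0}]' && python3 -m creep '[{"xyz":[0,0,-1.5],"spin":0},{"xyz":[0,0,-1],"spin":0},{"xyz":[0,0,-1],"spin":0},{"xyz":[0,0,-1],"spin":0},{"xyz":[0,0,-0.5],"spin":0},{"xyz":[0,0,0],"spin":0},{"xyz":[0,0,0],"spin":0}]' && python3 -m creep '[{"xyz":[0,0,0],"spin":0},{"xyz":[0,0,0],"spin":0},{"xyz":[0,0,0],"spin":0},{"xyz":[0,0,0],"spin":0},{"xyz":[0,0,0],"spin":0},{"xyz":[0,0,0],"spin":0},{"xyz":[0,0,0],"spin":0},{"xyz":[0,0,0],"spin":0}]' 1 30;python3 -c "
from h import *
st()"
```

```text
clock: 6.97
tool_pos: [456.3, -114.5, 54.4]
eef_rot: [0.967, 0.255, -0.001, -0.0]
force: [0.4, 0.5, 1.0]
gripper_width: 1.002
finger_force: 0.0
clock: 7.55
tool_pos: [456.8, -114.6, 5.7]
eef_rot: [0.967, 0.254, -0.0, -0.0]
force: [-0.4, -0.4, -0.6]
gripper_width: 1.0
finger_force: 0.0
clock: 8.22
tool_pos: [456.8, -114.6, 5.7]
eef_rot: [0.967, 0.254, -0.0, 0.0]
force: [0.4, 0.2, 1.6]
gripper_width: 0.542
finger_force: 29.9
t 8.22 pos [ 456.8 -114.6    5.7] close-line -60.5 F [0.4 0.2 1.6] M [ 0.14  0.04 -0.04] g 51.5 29.9
```

Gripped on the flats (51.5 mm). Lifting and carrying it to 60 mm short of the stem, then aligning.

```bash
python3 -m creep '[{"xyz":[0,0,1],"spin":0},{"xyz":[0,0,3],"spin":0},{"xyz":[0,0,3],"spin":0},{"xyz":[0,0,3],"spin":0},{"xyz":[0.3,1.6,0],"spin":0},{"xyz":[0.3,1.6,0],"spin":0},{"xyz":[0.3,1.6,0],"spin":0},{"xyz":[0.3,1.6,0],"spin":0},{"xyz":[0.3,1.6,0],"spin":0},{"xyz":[0.3,1.6,0],"spin":0}]' && python3 -m creep '[{"xyz":[0.35,1.95,0],"spin":-0.5},{"xyz":[0.35,1.95,0],"spin":-0.5},{"xyz":[0.35,1.95,0],"spin":-0.5},{"xyz":[0.35,1.95,0],"spin":-0.5},{"xyz":[0.35,1.95,0],"spin":-0.5},{"xyz":[0.35,1.95,0],"spin":-0.5},{"xyz":[0.35,1.95,0],"spin":-0.5},{"xyz":[0.35,1.95,0],"spin":0},{"xyz":[0,0,0],"spin":0},{"xyz":[0,0,0],"spin":0}]';python3 - <<'E'
from h import *
st()
for n in("scene","top"):
    c=cap(n); im=c[0]["color"][...,::-1]
    R=cv2.Rodrigues(c[0]["rvec"])[0]; p=c[3]@(R@np.array([540,150,50])+c[2]); u,v=(p[:2]/p[2]).astype(int)
    a=im[max(v-65,0):v+65,max(u-65,0):u+65]; cv2.imwrite(f"pics/{n}3.png",cv2.resize(a,(400,400)))
    print(n,u,v)
cv2.imwrite("pics/b3.png",np.hstack([cv2.imread("pics/scene3.png"),cv2.imread("pics/top3.png")]))
E
```

```text
clock: 9.05
tool_pos: [474.6, -17.8, 106.2]
eef_rot: [0.967, 0.254, -0.0, -0.0]
force: [0.6, 0.7, -3.9]
gripper_width: 0.543
finger_force: 29.9
clock: 9.88
tool_pos: [502.4, 138.0, 105.9]
eef_rot: [0.974, 0.226, -0.0, 0.0]
force: [0.8, -0.6, -2.9]
gripper_width: 0.541
finger_force: 29.9
t 9.88 pos [502.4 138.  105.9] close-line -63.9 F [ 0.8 -0.6 -2.9] M [-0.05  0.01 -0.02] g 51.4 29.9
scene 254 240
top 261 233
```

View pics/b3.png

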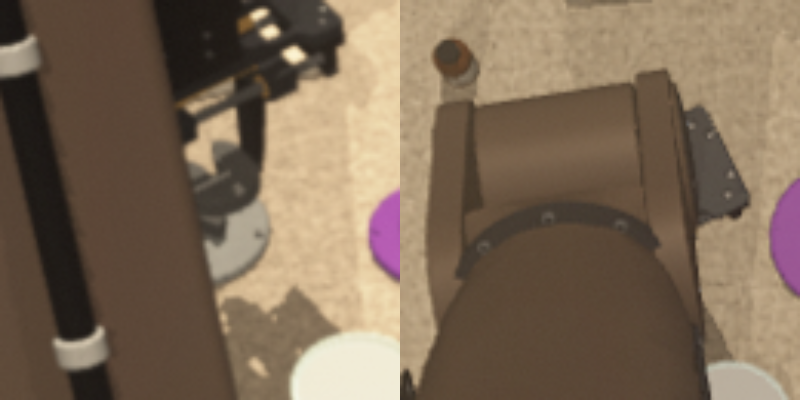

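The weight hangs level in the grip (−2.9 N) with the carrier behind it. From here I go by feel: lower it, reduce the grip force as a slip fuse, and advance along (0.90,0.44).

```bash
python3 -m creep '[{"xyz":[0,0,-2],"spin":0},{"xyz":[0,0,-2],"spin":0},{"xyz":[0,0,-2],"spin":0},{"xyz":[0,0,-1],"spin":0},{"xyz":[0,0,-0.2],"spin":0},{"xyz":[0,0,0],"spin":0},{"xyz":[0,0,0],"spin":0}]' - 18 && python3 -c "
from h import *
st()" && python3 -m creep '[{"xyz":[0.45,0.22,0],"spin":0},{"xyz":[0.45,0.22,0],"spin":0},{"xyz":[0.45,0.22,0],"spin":0},{"xyz":[0.45,0.22,0],"spin":0},{"xyz":[0.45,0.22,0],"spin":0},{"xyz":[0.45,0.22,0],"spin":0},{"xyz":[0.27,0.13,0],"spin":0},{"xyz":[0,0,0],"spin":0},{"xyz":[0,0,0],"spin":0}]' && python3 -c "
from h import *
st()"
```

```text
clock: 10.57
tool_pos: [503.2, 137.2, 34.4]
eef_rot: [0.974, 0.225, 0.0, 0.0]
force: [-0.1, -0.7, -4.0]
gripper_width: 0.549
finger_force: 17.9
t 10.57 pos [503.2 137.2  34.4] close-line -64.0 F [-0.1 -0.7 -4. ] M [ 0.01 -0.   -0.02] g 52.1 17.9
clock: 11.32
tool_pos: [532.5, 151.9, 33.5]
eef_rot: [0.974, 0.225, -0.0, 0.0]
force: [-0.4, -0.4, -3.6]
gripper_width: 0.547
finger_force: 17.9
t 11.32 pos [532.5 151.9  33.5] close-line -64.0 F [-0.4 -0.4 -3.6] M [ 0.   -0.02  0.01] g 52.0 17.9
```

```bash
python3 -m creep '[{"xyz":[0.27,0.13,0],"spin":0},{"xyz":[0.27,0.13,0],"spin":0},{"xyz":[0.27,0.13,0],"spin":0},{"xyz":[0,0,0],"spin":0}]' | egrep 'pos|force:'; python3 -m creep '[{"xyz":[0.18,0.09,0],"spin":0},{"xyz":[0.18,0.09,0],"spin":0},{"xyz":[0,0,0],"spin":0}]'| egrep 'pos|force:'; python3 -m creep '[{"xyz":[0.09,0.04,0],"spin":0},{"xyz":[0.09,0.05,0],"spin":0},{"xyz":[0,0,0],"spin":0}]'| egrep 'pos|force:'
```

```text
tool_pos: [541.3, 156.0, 33.7]
force: [-0.6, 0.1, -2.7]
finger_force: 17.9
tool_pos: [544.6, 157.7, 33.7]
force: [-0.6, -0.8, -3.1]
finger_force: 17.9
tool_pos: [546.2, 158.5, 33.7]
force: [-0.3, -0.0, -3.8]
finger_force: 17.9
```

```bash
for i in 1; do python3 -m creep '[{"xyz":[0.09,0.044,0],"spin":0},{"xyz":[0.09,0.044,0],"spin":0},{"xyz":[0,0,0],"spin":0}]' | egrep 'pos| force:|^force'; python3 -m creep '[{"xyz":[0.09,0.044,0],"spin":0},{"xyz":[0,0,0],"spin":0}]'| egrep 'pos|^force'; python3 -m creep '[{"xyz":[0.09,0.044,0],"spin":0},{"xyz":[0,0,0],"spin":0}]'| egrep 'pos|^force'; python3 -m creep '[{"xyz":[0.09,0.044,0],"spin":0},{"xyz":[0,0,0],"spin":0}]'| egrep 'pos|^force'; done
```

```text
tool_pos: [548.0, 159.4, 33.7]
force: [0.3, -0.7, -3.4]
tool_pos: [548.9, 159.8, 33.7]
force: [1.3, 0.8, -2.9]
tool_pos: [549.8, 160.3, 33.7]
force: [0.4, 0.0, -2.4]
tool_pos: [550.7, 160.7, 33.7]
force: [0.3, 0.8, -3.4]
```

```bash
python3 -m creep '[{"xyz":[0.09,0.044,0],"spin":0},{"xyz":[0,0,0],"spin":0}]'| egrep 'pos|^force'; python3 -m creep '[{"xyz":[0.09,0.044,0],"spin":0},{"xyz":[0,0,0],"spin":0}]'| egrep 'pos|^force'; python3 -m creep '[{"xyz":[0.09,0.044,0],"spin":0},{"xyz":[0,0,0],"spin":0}]'| egrep 'pos|^force'
```

```text
tool_pos: [551.6, 161.2, 33.7]
force: [-0.3, -0.0, -3.1]
tool_pos: [552.5, 161.6, 33.7]
force: [0.0, 0.0, -5.3]
tool_pos: [553.4, 162.1, 33.7]
force: [0.3, 0.5, -3.3]
```

```bash
python3 -m creep '[{"xyz":[0.05,0.02,0],"spin":0},{"xyz":[0,0,0],"spin":0}]'| egrep 'pos|^force'; python3 -m creep '[{"xyz":[0.05,0.02,0],"spin":0},{"xyz":[0,0,0],"spin":0}]'| egrep 'pos|^force'
```

```text
tool_pos: [553.8, 162.2, 33.7]
force: [-0.1, 1.2, -3.8]
tool_pos: [554.3, 162.4, 33.7]
force: [0.1, -0.2, -3.3]
```

```bash
python3 -m creep '[{"xyz":[0.05,0.02,0],"spin":0},{"xyz":[0,0,0],"spin":0}]'| egrep 'pos|^force'; python3 -m creep '[{"xyz":[0.04,0.02,0],"spin":0},{"xyz":[0,0,0],"spin":0}]'| egrep 'pos|^force';python3 -m creep '[{"xyz":[0.05,0.02,0],"spin":0},{"xyz":[0,0,0],"spin":0}]'| egrep 'pos|^force'
```

```text
tool_pos: [554.8, 162.6, 33.7]
force: [0.3, 0.1, -3.2]
tool_pos: [555.2, 162.8, 33.7]
force: [0.4, 0.3, -3.7]
tool_pos: [555.7, 163.0, 33.7]
force: [-0.0, 0.2, -3.7]
```

```bash
python3 -m creep '[{"xyz":[0.05,0.02,0],"spin":0},{"xyz":[0,0,0],"spin":0}]'| egrep 'pos|^force'; python3 -m creep '[{"xyz":[0.04,0.02,0],"spin":0},{"xyz":[0,0,0],"spin":0}]'| egrep 'pos|^force'
```

```text
tool_pos: [556.2, 163.2, 33.6]
force: [0.5, -0.3, -2.9]
tool_pos: [556.6, 163.4, 33.7]
force: [0.0, 0.1, -4.3]
```

```bash
python3 -m creep '[{"xyz":[0.05,0.02,0],"spin":0},{"xyz":[0,0,0],"spin":0}]'| egrep 'pos|^force'; python3 -m creep '[{"xyz":[0.04,0.02,0],"spin":0},{"xyz":[0,0,0],"spin":0}]'| egrep 'pos|^force'
```

```text
tool_pos: [557.1, 163.6, 33.7]
force: [-0.0, -0.5, -3.3]
tool_pos: [557.4, 163.8, 33.7]
force: [0.3, 0.5, -2.8]
```

```bash
python3 -m creep '[{"xyz":[0.05,0.02,0],"spin":0},{"xyz":[0,0,0],"spin":0}]'| egrep 'pos|^force'; python3 -m creep '[{"xyz":[0.04,0.02,0],"spin":0},{"xyz":[0,0,0],"spin":0}]'| egrep 'pos|^force'
```

```text
tool_pos: [557.6, 163.9, 33.6]
force: [-1.8, -1.5, -1.9]
tool_pos: [557.8, 164.0, 33.6]
force: [-3.7, -2.3, -1.4]
```

```bash
python3 -m creep '[{"xyz":[0.05,0.02,0],"spin":0},{"xyz":[0,0,0],"spin":0}]'| egrep 'pos|^force'; python3 -m creep '[{"xyz":[0.04,0.02,0],"spin":0},{"xyz":[0,0,0],"spin":0}]'| egrep 'pos|^force'
```

```text
tool_pos: [557.9, 164.1, 33.5]
force: [-5.6, -2.9, 0.7]
tool_pos: [558.0, 164.2, 33.5]
force: [-7.0, -4.4, 0.1]
```

Contact felt: the force points along −travel, at 8 N. Now bringing it to about 10 N and holding.

```bash
python3 -m creep '[{"xyz":[0.05,0.02,0],"spin":0},{"xyz":[0,0,0],"spin":0},{"xyz":[0,0,0],"spin":0},{"xyz":[0,0,0],"spin":0}]'| egrep 'pos|^force'; python3 -c "
from h import *
st()"
```

```text
tool_pos: [558.1, 164.2, 33.5]
force: [-7.7, -5.1, 1.8]
t 15.9 pos [558.1 164.2  33.5] close-line -64.0 F [-7.7 -5.1  1.8] M [-0.94  1.61  0.05] g 51.7 17.9
```

```bash
python3 -m creep '[{"xyz":[0.02,0.01,0],"spin":0},{"xyz":[0,0,0],"spin":0},{"xyz":[0,0,0],"spin":0},{"xyz":[0,0,0],"spin":0},{"xyz":[0,0,0],"spin":0},{"xyz":[0,0,0],"spin":0},{"xyz":[0,0,0],"spin":0}]'| egrep 'pos|^force';  python3 -m creep '[{"xyz":[0,0,0],"spin":0},{"xyz":[0,0,0],"spin":0},{"xyz":[0,0,0],"spin":0},{"xyz":[0,0,0],"spin":0},{"xyz":[0,0,0],"spin":0},{"xyz":[0,0,0],"spin":0},{"xyz":[0,0,0],"spin":0}]'| egrep 'pos|^force'; python3 -c "
from h import *
st()"
```

```text
tool_pos: [558.1, 164.3, 33.4]
force: [-9.6, -6.1, 1.7]
tool_pos: [558.2, 164.2, 33.4]
force: [-8.6, -6.5, 1.9]
t 17.07 pos [558.2 164.2  33.4] close-line -64.0 F [-8.6 -6.5  1.9] M [-1.11  1.72  0.04] g 51.7 17.9
```

About 11 N was held for over a second. Backing off the preload plus 1 mm to centre the slot on the stem, then lowering.

```bash
python3 -m creep '[{"xyz":[-0.11,-0.05,0],"spin":0},{"xyz":[-0.11,-0.05,0],"spin":0},{"xyz":[-0.11,-0.05,0],"spin":0},{"xyz":[0,0,0],"spin":0},{"xyz":[0,0,0],"spin":0}]'| egrep 'pos|^force';  python3 -m creep '[{"xyz":[0,0,-0.1],"spin":0},{"xyz":[0,0,-0.1],"spin":0},{"xyz":[0,0,0],"spin":0},{"xyz":[0,0,0],"spin":0}]'| egrep 'pos|^force'; python3 -m creep '[{"xyz":[0,0,-0.05],"spin":0},{"xyz":[0,0,0],"spin":0},{"xyz":[0,0,0],"spin":0}]'| egrep 'pos|^force'; python3 -m creep '[{"xyz":[0,0,-0.05],"spin":0},{"xyz":[0,0,0],"spin":0},{"xyz":[0,0,0],"spin":0}]'| egrep 'pos|^force'
```

```text
tool_pos: [557.0, 163.5, 33.8]
force: [0.8, -0.5, -3.4]
tool_pos: [556.7, 163.4, 31.6]
force: [0.2, -0.1, -2.9]
tool_pos: [556.6, 163.4, 31.2]
force: [-1.0, 0.1, -3.7]
tool_pos: [556.6, 163.4, 30.7]
force: [-0.1, -0.1, -3.9]
```

```bash
python3 -m creep '[{"xyz":[0,0,-0.05],"spin":0},{"xyz":[0,0,0],"spin":0},{"xyz":[0,0,0],"spin":0}]'| egrep 'pos|^force'; python3 -m creep '[{"xyz":[0,0,-0.03],"spin":0},{"xyz":[0,0,0],"spin":0},{"xyz":[0,0,0],"spin":0}]'| egrep 'pos|^force'; python3 -m creep '[{"xyz":[0,0,-0.03],"spin":0},{"xyz":[0,0,0],"spin":0},{"xyz":[0,0,0],"spin":0}]'| egrep 'pos|^force'
```

```text
tool_pos: [556.6, 163.4, 30.1]
force: [-0.3, 0.4, -4.0]
tool_pos: [556.6, 163.4, 29.8]
force: [-0.3, 0.9, -3.3]
tool_pos: [556.7, 163.4, 29.6]
force: [0.5, -0.1, -1.3]
```

```bash
python3 -m creep '[{"xyz":[0,0,-0.03],"spin":0},{"xyz":[0,0,0],"spin":0},{"xyz":[0,0,0],"spin":0}]'| egrep 'pos|^force';  python3 -m creep '[{"xyz":[0,0,0],"spin":0},{"xyz":[0,0,0],"spin":0},{"xyz":[0,0,0],"spin":0},{"xyz":[0,0,0],"spin":0},{"xyz":[0,0,0],"spin":0},{"xyz":[0,0,0],"spin":0}]' 0.2; python3 -m creep '[{"xyz":[0,0,0.5],"spin":0},{"xyz":[0,0,1],"spin":0},{"xyz":[0,0,2],"spin":0},{"xyz":[0,0,3],"spin":0},{"xyz":[0,0,3],"spin":0},{"xyz":[0,0,3],"spin":0},{"xyz":[0,0,0],"spin":0}]'
```

```text
tool_pos: [556.7, 163.4, 29.6]
force: [-1.5, -0.5, 3.4]
clock: 19.82
tool_pos: [556.6, 163.4, 29.2]
eef_rot: [0.974, 0.225, -0.0, 0.0]
force: [0.3, -0.4, 0.4]
gripper_width: 0.799
finger_force: 0.0
clock: 20.4
tool_pos: [558.7, 163.9, 160.7]
eef_rot: [0.974, 0.225, 0.004, 0.0]
force: [0.2, -0.8, 0.5]
gripper_width: 0.803
finger_force: 0.0
```

Released cleanly. I'll move the arm aside and check the result.

```bash
python3 -m creep '[{"xyz":[-1,-2.5,1],"spin":0},{"xyz":[-1,-2.5,1],"spin":0},{"xyz":[-1,-2.5,1],"spin":0},{"xyz":[-1,-2.5,1],"spin":0},{"xyz":[-1,-2.5,1],"spin":0},{"xyz":[-1,-2.5,0],"spin":0},{"xyz":[-1,-2.5,0],"spin":0},{"xyz":[-1,-2.5,0],"spin":0},{"xyz":[-1,-2.5,0],"spin":0},{"xyz":[-1,-2.5,0],"spin":0}]' >/dev/null; python3 -m creep '[{"xyz":[-0.5,-2.5,0],"spin":0},{"xyz":[-0.5,-2.5,0],"spin":0},{"xyz":[-0.5,-2.5,0],"spin":0},{"xyz":[-0.5,-2.5,0],"spin":0},{"xyz":[-0.5,-2.5,0],"spin":0},{"xyz":[0,0,0],"spin":0},{"xyz":[0,0,0],"spin":0}]'; python3 - <<'E'
from h import *
c=cap("top"); im=c[0]["color"][...,::-1]; W=world(c)
s=cap("scene")[0]["color"][...,::-1]
f=lambda im,a,b,s:cv2.resize(im[b-s:b+s,a-s:a+s],(390,390),interpolation=cv2.INTER_CUBIC)
cv2.imwrite("pics/end.png",np.hstack([f(im,261,231,32),f(s,252,245,32)]))
k=np.array([556.97,163.97]); r=np.hypot(*(np.moveaxis(W[...,:2]-k,-1,0))); m=(r>14)&(r<24)&(W[...,2]>30)&(W[...,2]<50); p=W[m]
A=np.c_[p[:,:2]-k,np.ones(len(p))]; print("plane",np.linalg.lstsq(A,p[:,2],rcond=None)[0],len(p))
E
```

```text
clock: 21.82
tool_pos: [431.2, -212.4, 204.6]
eef_rot: [0.975, 0.224, 0.0, 0.0]
force: [-0.1, 0.1, 0.5]
gripper_width: 0.799
finger_force: 0.0
plane [-1.20164669e-02 -1.36181279e-02  3.92086309e+01] 201
```

View pics/end.png

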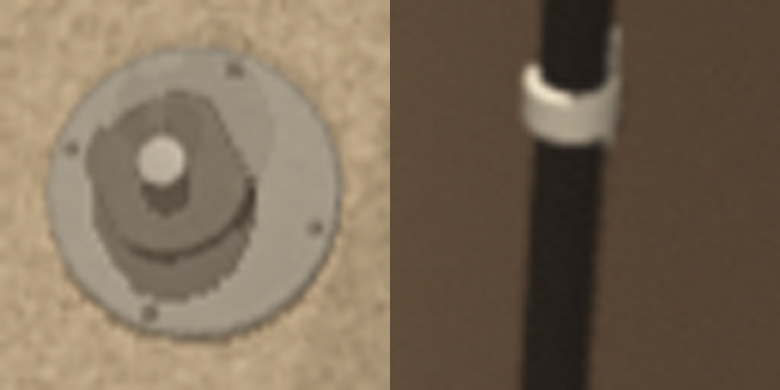

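The top view shows the weight seated under the knob. Its closed rim faces where the lower slot opens, so its slot points the opposite way. Its top is at z≈39 mm and level to about 1%. The TCP stood 1 mm back from first contact at release, so the slot is centred on the stem.

```bash
python3 -c "
from station import robot
print(robot.sign_off())"
```

```text
the job is handed in; nothing more can be done
None
```

The large weight now lies flat on the lower one, centred on the stem with its slot facing the opposite way, after an 11 N press held for about a second; I let go and handed the job in at about 22 s.

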